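Put the dissecting scissors back into their die-cut foam tray

TASK

Put the scissors away in the scissors-shaped cut-out of the foam instrument tray: points tucked under the foam tip guard, then the handle loops pressed down past the snug foam nibs until they are fully home, lying flat on the bottom of the cut-out. Do not crush the foam, and leave the two petri dishes where they are.

Things in the scene. Friction and masses are not known exactly. Their poses are not given: they have to be found in the camera images.
- scissors: Loose rigid closed scissors lying flat, 87x199x9 mm, 70 g. Origin on underside; z up; loops toward +y, points toward -y. Steel blades: x -8..8, y -100..35, z 2.8..6.5 (show tapered, act as a straight bar). Blue loops, z 0..9.4: x -42..-2, y 37..98 (larger) and x 1..42, y 42..93; solid to touch. Balance point y=45. Good pinch: across x at y=15.
- tray: Fixed steel tray 168x262x27 mm; origin underside centre, z up. A foam block is stuck down inside, up to 9 mm off-centre in x and y (not turned; not measured: feel or look for it). Sizes given are for a centred block. Foam face z=22.5. Cut-out floor z=9.5, 1.5 mm bigger all round than the scissors, mouth bevelled 2 mm. Home: scissors origin (-18, 0, 9.5), axes as the tray's. Forceps in the other.
- scissors_tip (a point): Point on the scissors: underside of the blade tip, at (0, -99.6, 2.8) mm in the scissors' frame.
- scissors_handle (a point): Point on the scissors: underside plane between the two loops, at (0, 65, 0) mm in the scissors' frame. Pressing on the loops' tops is done above it (tops 9.4 mm higher).
- pocket_tip (a point): Fixed to the tray: scissors_tip when home in a centred block, tray (-18, -99.6, 12.3) mm. Blade channel 21 mm wide, closed at y=-101. A foam tip guard, 50 mm wide, bridges it from y=-114 to -76: underside z=21.5, top z=29. So points go in tip-down (tilt 8 to 11 deg), sliding toward -y to the end; the foam leaves no room for fingers beside the blades below z=22.5.
- pocket_handle (a point): Fixed to the tray: scissors_handle when home in a centred block, tray (-18, 65, 9.5) mm, on the cut-out floor. Two springy foam nibs bulge 3 mm from the side walls (x=-61 and 26, y=58, z=17), so laid-in loops stay 5 to 10 mm up until pressed down evenly with 10 to 15 N; then they snap under the nibs and stay. Pressing with 20 to 30 N does no harm, 60 N crushes the foam.
- petri_1: Loose lidded petri dish, 60 mm wide, 15 mm high, origin at underside centre; to be left alone.
- petri_2: Second loose lidded petri dish, same size; to be left alone.

How it is judged:
By the outcome, as a careful person would: the job done as asked, in the order asked, and still so for the second after the job is handed in, with the robot touching nothing.
It also fails if it takes over 67 s, if anything falls off the work surface, if the arm or the gripper's body presses on something with over 40 N, if the wrist force passes 120 N, or if a joint passes its speed limit or range.

ROBOT

A 7-joint arm with a two-finger parallel gripper is mounted at the origin on a cart in front of the work surface, level with it; the furniture and walls round the work are solid. World frame = base frame: x ahead of the robot, y to its left, z up, the work surface at z = 0. Lengths are in mm, angles in rad, forces in N, time in s.
With the tool pointing down it reaches from about 400 to 875 mm from the base axis. Payload 4.4 kg.
Tool frame: the origin (TCP) lies at the very end of the fingers, on their centre line; the grasp point (between the pads) lies 19 mm behind it; y points along the fingers, z is the direction in which the jaws open and shut, and the axes are right-handed (so a half turn about y gives the same grasp; the last joint's range is limited). The gripper opens to 85 mm and grips with 20 to 120 N. Pads are 22 mm wide; open, the fingers measure 114 mm over their backs; the gripper's body (76 mm by 85 mm) begins 54 mm behind the grasp point. The pads swing forward as they close: fully open they stand 13 mm farther back than shut.
Start: joints at [1.181, 0.628, 0.038, 1.517, -0.027, 0.996, -0.02], TCP at [206.839, -616.227, 231.313] pointing down, gripper open.
Joint ranges: [-3.06, 3.06], [-0.37, 2.12], [-1.25, 1.32], [0.18, 2.47], [-1.1, 4.24], [0.23, 1.98], [-2.94, 2.94]. Speed limits (rad/s): [2.57, 2.57, 3.14, 3.14, 3.14, 3.14, 3.14].

INTERFACE

Orientations are given as [roll, pitch, yaw] about the fixed x, y, z axes, in that order (R = Rz(yaw) Ry(pitch) Rx(roll)).
In Python, from cell import ctrl, imaging, finish_job gives the robot as it stands.
- The arm moves only by the shell command python3 -m inch 'ROWS'. ROWS is JSON, one flat list of numbers, 7 for each row, row after row: the opening, from 0 (shut) to 1 (fully open), then the shift along the tool's x, y, z in cm, then the turn, a rotation vector about the tool's x, y, z in degrees. A call has 1 to 12 rows; each row is the pose to reach, as a shift and turn from the pose commanded when the call began, along the tool's axes at that moment; what a row does not reach only later rows make up. A row lasts 1/10 s, in which the tool goes at most 50 mm and 8.59 degrees, less where a joint would pass 70% of its speed; a pose out of reach is approached as far as the arm can. A call with a gripper value outside its range is refused whole. The fingers move at their own pace and stop on an object; the grip force is fixed at half the most. Time passes only in rows, so rows that repeat a pose let the fingers close. It gives the time, the measured TCP pose, the force and the opening at its end, in the units of the state.
- ctrl.read_state(): the state, without advancing time (a new reading comes with each control period).
- imaging.get_image(name): name is "side" or "top" or "wrist"; returns a dict with "img" (480x640x3 uint8, red, green, blue), "fx", "fy", "cx", "cy" (pixels), "R" (3x3) and "t" (3): a world point X has camera coordinates R X + t. Camera axes: x right, y down, z forward; pixel columns grow to the right and rows downward; lengths in mm; the calibration is good to about 2 mm. A picture is of the moment at which its call begins. There is no depth.
- finish_job(): hands the job in, once; it reports no verdict.
The state is a dict: "clock": time; "qpos": joint angles; "qd": joint speeds; "tau": joint torques, N m; "eef_pos": TCP position; "tool_rot": TCP orientation; "force": force on the tool from outside, world axes, zero at the start; "torque": the same for the moment, N m; "width": finger opening in mm.
Only numpy, scipy, OpenCV 4.12 (cv2) and the standard library are available. Lean on these libraries where they do the work, as an engineer would, in place of code of your own. Each camera call takes 0.05 s, during which the arm holds its last target.

## Working session

There is one attempt and no reset: what is moved stays moved. The work goes in short steps, Python scripts to look and compute and a shell command to move; the robot and the scene stay as the last step left them, time stands still between calls to the robot, and variables do not carry over. Pictures are saved under pics/ and viewed, and the job is handed in when it is done.

```bash
mkdir -p pics; ls
python3 - <<'E'
from cell import ctrl, imaging
import cv2
print(ctrl.read_state())
for n in ["side","top","wrist"]:
    d=imaging.get_image(n); cv2.imwrite(f"pics/{n}0.png",d["img"][:,:,::-1]); print(n,d["fx"],d["fy"],d["cx"],d["cy"],d["R"],d["t"])
E
```

```text
pics
{'clock': 0.0, 'qpos': array([ 1.18117326,  0.62932268,  0.03843815,  1.51835273, -0.0270382 ,
        0.99633282, -0.0200016 ]), 'qd': array([-2.77861710e-04,  2.37321818e-04,  1.87861163e-04,  1.22017047e-03,
        2.10368435e-03, -1.16480960e-04, -2.35006838e-05]), 'tau': array([ 2.45808942e-04, -5.63402724e+01,  1.22641079e+00, -1.93452036e+01,
        1.09407585e-02,  1.03793002e-02, -1.85591779e-05]), 'eef_pos': array([ 206.66665773, -615.60907506,  230.4091067 ]), 'tool_rot': array([-1.57269458e+00,  1.04818803e-05, -2.81778856e+00]), 'force': array([-0.51650184, -1.07967552,  0.79028693]), 'torque': array([ 0.04758342, -0.00318764,  0.00723774]), 'width': 85.13851125794783}
side 619.4628509175355 619.4628509175355 331.8047622630981 233.68725220597972 [[-0.842989   -0.53783344  0.01023412]
 [-0.32377339  0.49209902 -0.80808994]
 [ 0.42958159 -0.68452446 -0.58897021]] [ 413.15008983  206.63682656 1061.05728591]
top 453.7662530999369 453.7662530999369 319.42405463034515 243.6860120154211 [[ 0.08972949 -0.99595439  0.00484399]
 [-0.9738702  -0.08875655 -0.20904333]
 [ 0.20862756  0.01403993 -0.97789438]] [ -49.19234904  491.90716068 1033.53384138]
wrist 359.0194033321771 359.0194033321771 321.0370924673395 242.27330236509053 [[ 0.31889023 -0.94779055 -0.00144546]
 [-0.90494795 -0.3049282   0.29679623]
 [-0.28174143 -0.09333735 -0.95493974]] [-649.71389061  -38.76029593  379.10174888]
```

View pics/top0.png

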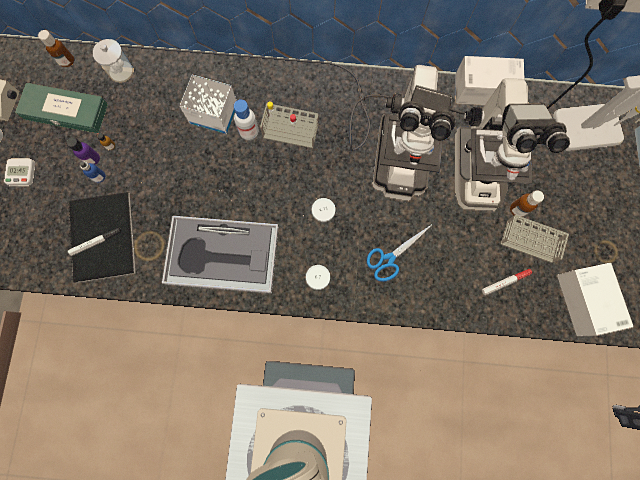

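View pics/side0.png

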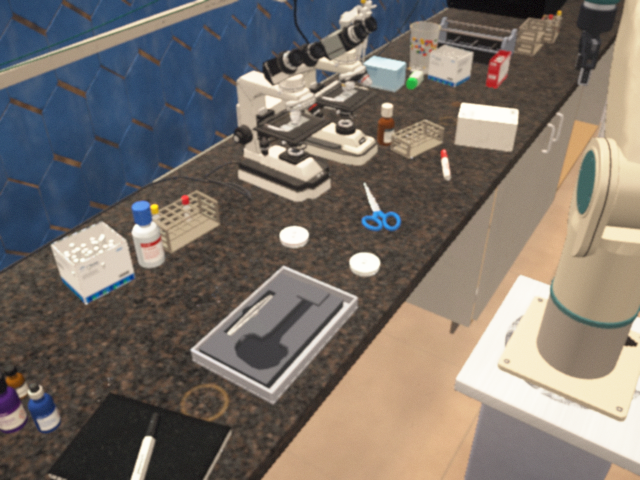

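View pics/wrist0.png

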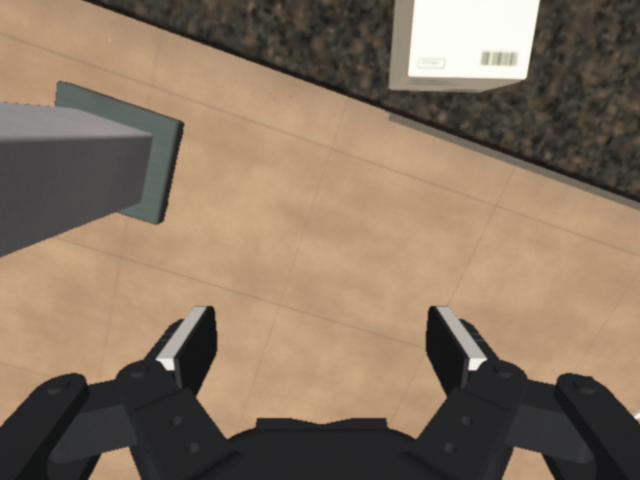

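The top view shows the scissors near (400,250), the tray at about (220,253) and the dishes at (323,209) and (318,277). The wrist camera sees the floor. I'll enlarge crops to measure from.

```bash
cat > h.py <<'E'
import numpy as np, cv2
from cell import ctrl, imaging
def pix2w(d,u,v,z):
    r=d["R"].T@np.array([(u-d["cx"])/d["fx"],(v-d["cy"])/d["fy"],1.0]); c=-d["R"].T@d["t"]
    return c+r*(z-c[2])/r[2]
def proj(d,X):
    c=d["R"]@np.asarray(X,float)+d["t"]; return np.array([d["fx"]*c[0]/c[2]+d["cx"],d["fy"]*c[1]/c[2]+d["cy"]])
def crop(d,u0,v0,u1,v1,s,name):
    im=cv2.resize(d["img"][v0:v1,u0:u1,::-1],None,fx=s,fy=s,interpolation=cv2.INTER_CUBIC)
    step=10 if s>=5 else 20
    for u in range((u0//step+1)*step,u1,step):
        cv2.line(im,((u-u0)*s,0),((u-u0)*s,6),(0,255,255),1); cv2.putText(im,str(u),((u-u0)*s-10,18),0,.4,(0,255,255))
    for v in range((v0//step+1)*step,v1,step):
        cv2.line(im,(0,(v-v0)*s),(6,(v-v0)*s),(0,255,255),1); cv2.putText(im,str(v),(8,(v-v0)*s+4),0,.4,(0,255,255))
    cv2.imwrite("pics/"+name,im)
E
python3 - <<'E'
from h import *
import pickle
d=imaging.get_image("top"); s=imaging.get_image("side")
pickle.dump((d,s),open("im0.pkl","wb"))
crop(d,155,205,285,300,6,"t_tray.png")
crop(d,355,215,440,290,8,"t_sc.png")
crop(s,190,260,365,400,4,"s_tray.png")
crop(s,350,175,410,240,9,"s_sc.png")
E
```

```text
(no output)
```

View pics/t_tray.png

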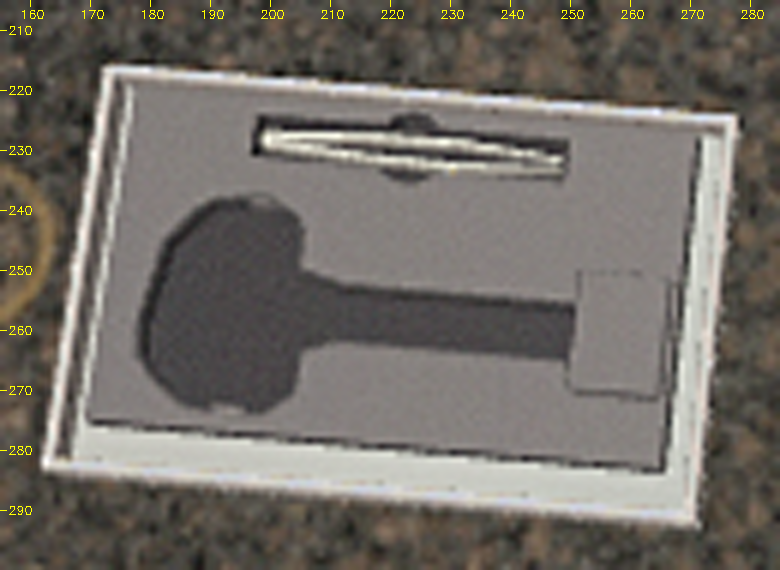

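View pics/t_sc.png

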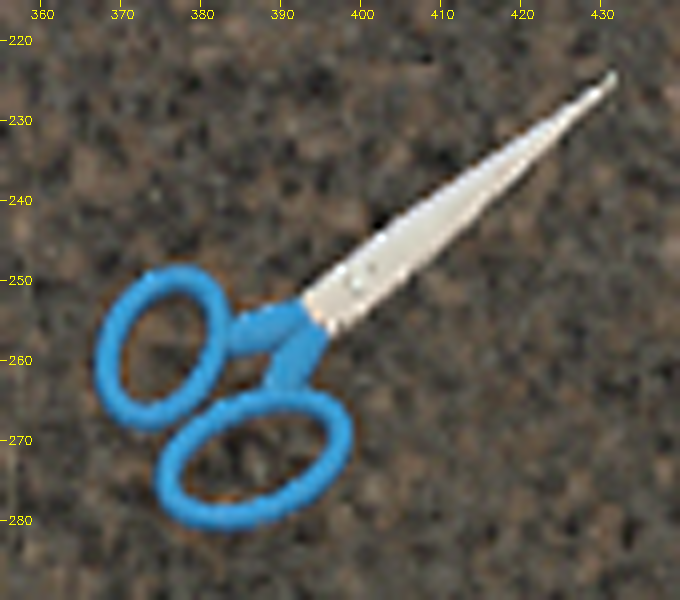

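View pics/s_tray.png

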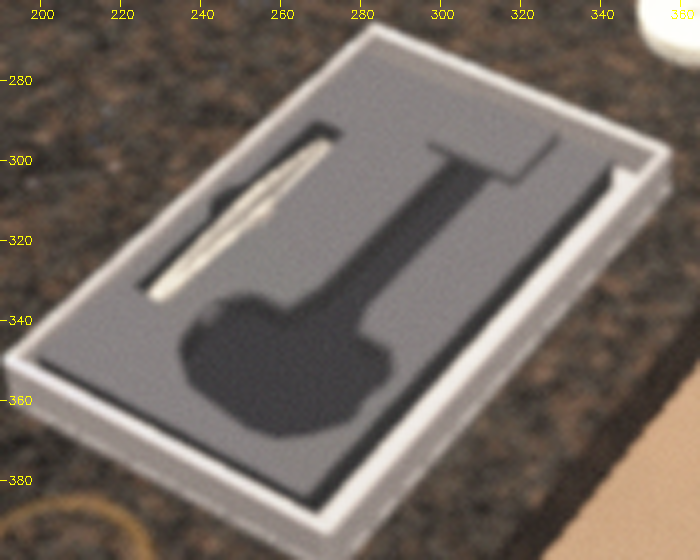

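View pics/s_sc.png

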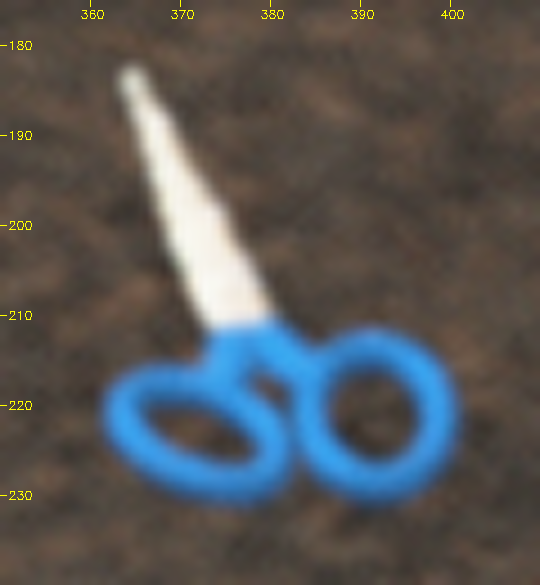

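Run:
```python
from h import *
import pickle
from scipy.optimize import least_squares
d,s=pickle.load(open("im0.pkl","rb"))
def fit(P,U,im,z,x0):
    P=np.array(P,float)
    def w(p,q): 
        c,s_=np.cos(p[2]),np.sin(p[2]); return np.array([p[0]+c*q[0]-s_*q[1],p[1]+s_*q[0]+c*q[1],q[2]+(p[3] if len(p)>3 else 0)])
    f=lambda p:np.concatenate([proj(im[i],w(p,q))-u for i,(q,u) in enumerate(zip(P,U))])
    r=least_squares(f,x0); return r.x,f(r.x).reshape(-1,2).round(1)
C=[(84,131,27),(84,-131,27),(-84,-131,27),(-84,131,27)]
top=[(173,216),(278,224.5),(271,292.5),(162,282.8)]
side=[(192,349),(283.5,266.5),(357,298),(270,393)]
for U,I in ((top,[d]*4),(side,[s]*4),(top+side,[d]*4+[s]*4)):
    x,r=fit(C*(len(U)//4),U,I,0,[600,200,0]); print("tray",x.round(2),np.degrees(x[2]),r.tolist())
# foam face z=22.5
X=x
def tl(w): 
    c,sn=np.cos(X[2]),np.sin(X[2]); dx,dy=w[0]-X[0],w[1]-X[1]; return np.array([c*dx+sn*dy,-sn*dx+c*dy]).round(1)
print("foam face corners/top", [tl(pix2w(d,*u,22.5)) for u in [(271,228.5),(265.5,283.7),(170,275.8)]])
print("channel edges top z22.5", [tl(pix2w(d,*u,22.5)) for u in [(215,252.2),(249,255.3),(215,262.5),(248,264.7)]])
print("guard top z29",[tl(pix2w(d,*u,29)) for u in [(251,250),(265.8,251),(264.5,271.8),(249.5,270)]])
print("loops extents z22.5 L,top,bot",[tl(pix2w(d,*u,22.5)) for u in [(178.2,258),(196,237.5),(193,274)]])
print("side foam corner z22.5",[tl(pix2w(s,*u,22.5)) for u in [(268,386),(342,301),(200,349)]])
print("side channel z22.5",[tl(pix2w(s,*u,22.5)) for u in [(263,338),(302,301),(280,337),(311,304)]])
print("side guard z29",[tl(pix2w(s,*u,29)) for u in [(297.5,296.5),(320,306),(329.5,294)]])
# forceps
# scissors: tip tip (0,-99.6,~4.6); loops' extents
tu=[(431.5,225)]
for z in (4.6,): print("tip",pix2w(d,431.3,225,z),pix2w(s,364.5,182.5,z))
# loop centres at z ~5
print("big loop c",pix2w(d,387,271.9,5),pix2w(s,391.5,220.5,5)," small",pix2w(d,374.9,258.4,5),pix2w(s,372.5,223,5))
P=[(0,-99.6,4.6),(-22,67.5,5),(21.5,67.5,5)]
a,b=([(431.3,225),(387,271.9),(374.9,258.4)],[(364.5,182.5),(391.5,220.5),(372.5,223)])
for U,I in ((a,[d]*3),(b,[s]*3),(a+b,[d]*3+[s]*3)):
    x,r=fit(P*(len(U)//3),U,I,0,[600,-200,2]); print("sc",x.round(2),np.degrees(x[2]),r.tolist())
for n,u in (("p1",(323,209.5)),("p2",(317.7,277))): print(n,pix2w(d,*u,15))
```

```text
tray [453.83 232.32   0.  ] 0.2611307371995817 [[-0.1, -0.2], [0.1, 0.1], [-0.2, -0.1], [0.2, 0.2]]
tray [451.79 234.47  -0.  ] -0.18139253784690412 [[-2.2, 0.0], [0.3, -0.8], [1.0, -0.3], [0.9, 0.3]]
tray [452.82 233.4    0.  ] 0.004933540534947991 [[-0.4, -0.1], [-0.2, 0.7], [-0.9, 0.5], [-0.4, 0.4], [-2.1, -0.4], [-0.1, -1.3], [0.7, -1.0], [1.1, -0.4]]
foam face corners/top [array([  75.2, -114.7]), array([ -62.3, -116.9]), array([-64.1, 115.2])]
channel edges top z22.5 [array([ 3.4, 15. ]), array([  3.3, -68.8]), array([-21.9,  11.4]), array([-20. , -69.2])]
guard top z29 [array([ 15.7, -73.1]), array([  16.5, -109.3]), array([ -34.6, -112. ]), array([-33.5, -75.5])]
loops extents z22.5 L,top,bot [array([-19. , 102.3]), array([35.8, 66.6]), array([-54.7,  60.5])]
side foam corner z22.5 [array([-69.7, 120.5]), array([ -63.1, -110.2]), array([ 72.7, 119.7])]
side channel z22.5 [array([ 0.4, 42.4]), array([ -2. , -70.3]), array([-22.4,  24.7]), array([-20.3, -72.6])]
side guard z29 [array([  7.6, -70. ]), array([-40.7, -71.2]), array([ -37.6, -107.7])]
tip [ 578.16515052 -280.90321775    4.6       ] [ 577.61114072 -284.38789031    4.6       ]
big loop c [ 448.61570886 -176.38519747    5.        ] [ 446.49487857 -177.25026371    5.        ]  small [ 479.68291385 -144.45635217    5.        ] [ 476.91638652 -145.68961592    5.        ]
sc [ 510.42 -209.05    0.76] 43.46927573508572 [[0.2, -0.3], [-0.5, 0.2], [0.3, 0.1]]
sc [ 508.5  -210.77    0.76] 43.404171290532595 [[-0.0, 0.3], [0.1, 0.1], [-0.0, -0.4]]
sc [ 509.28 -209.79    0.76] 43.46309081496597 [[0.5, 0.2], [-0.2, 0.7], [0.6, 0.5], [-0.5, 0.4], [-0.4, 0.2], [-0.5, -0.3]]
p1 [590.70102832  -5.13703981  15.        ]
p2 [419.16088054  -7.33529991  15.        ]
```

Both cameras agree to about 2 mm. They put the scissors at about (509,-210), yaw 43.5°, and the tray at about (453,233), yaw 0. The foam looks about +8 in x and +2 to +4 in y off-centre. I'll move to a hover over the pinch point.

```bash
python3 -m inch '[0.6,-41,0,-30.3,0,-115,0, 0.6,-41,0,-30.3,0,-115,0, 0.6,-41,0,-30.3,0,-115,0, 0.6,-41,0,-30.3,0,-115,0, 0.6,-41,0,-30.3,0,-115,0, 0.6,-41,0,-30.3,0,-115,0, 0.6,-41,0,-30.3,0,-115,0, 0.6,-41,0,-30.3,0,-115,0, 0.6,-41,0,-30.3,0,-115,0, 0.6,-41,0,-30.3,0,-115,0, 0.6,-41,0,-30.3,0,-115,0, 0.6,-41,0,-30.3,0,-115,0]'
python3 - <<'E'
from h import *
print(ctrl.read_state())
E
```

```text
clock: 1.45
eef_pos: [501.0, -195.1, 231.6]
tool_rot: [-1.569, 0.0, -1.006]
force: [0.4, -1.0, 0.2]
width: 51.6
{'clock': 1.45, 'qpos': array([ 0.64964265,  0.50249943, -0.48686745,  1.82297097,  0.29312421,
        0.88671873,  0.5920691 ]), 'qd': array([ 0.31024852,  0.0592207 , -0.37073913,  0.00473   ,  0.26655626,
        0.07358708,  1.25123375]), 'tau': array([ -3.34898628, -45.86593151,  -4.79550764, -17.43441939,
        -0.43583586,  -0.20265816,  -1.43168774]), 'eef_pos': array([ 500.99045503, -195.14268188,  231.56659463]), 'tool_rot': array([-1.56895646e+00,  1.95364632e-04, -1.00578817e+00]), 'force': array([ 0.36340309, -1.0346719 ,  0.21964954]), 'torque': array([-0.07259392,  0.01047646,  0.05917556]), 'width': 51.57688692580666}
```

```bash
python3 -m inch '[0.6,0,5,0,0,-8,0, 0.6,0,10,0,0,-11.8,0, 0.6,0,12,0,0,-11.8,0, 0.6,0,12,0,0,-11.8,0]'
python3 - <<'E'
from h import *
st=ctrl.read_state();print(st["eef_pos"],st["tool_rot"])
d=imaging.get_image("wrist"); import pickle; pickle.dump(d,open("w1.pkl","wb"))
cv2.imwrite("pics/w1.png",d["img"][:,:,::-1])
E
```

```text
clock: 1.85
eef_pos: [496.7, -198.0, 108.4]
tool_rot: [-1.574, 0.006, -0.812]
force: [-0.2, 0.6, -0.6]
width: 50.9
[ 496.69376683 -197.98934645  108.38440479] [-1.57384395  0.00590141 -0.81186194]
```

View pics/w1.png

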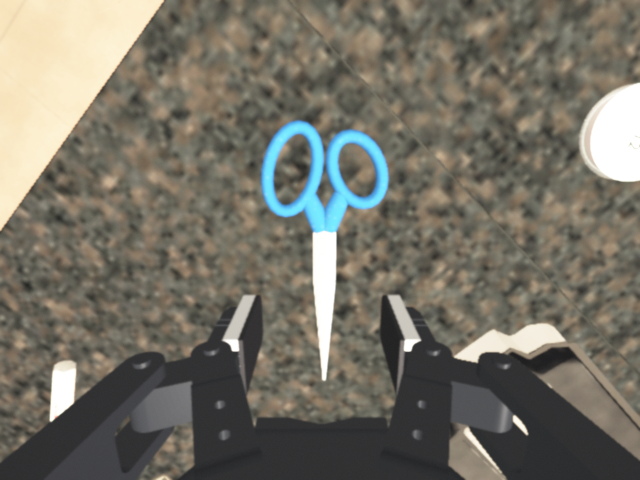

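The scissors stand upright between the fingers: tip at (324,380), blade root at (325,231), loops near (293,169) and (358,170). I'll fit the pose from this.

Run:
```python
from h import *
import pickle
from scipy.optimize import least_squares
d=pickle.load(open("w1.pkl","rb"))
P=np.array([(0,-99.6,4.6),(-22,67.5,5),(21.5,67.5,5)]);U=[(324,380.5),(293.3,169),(358,170)]
def w(p,q):
    c,s=np.cos(p[2]),np.sin(p[2]);return np.array([p[0]+c*q[0]-s*q[1],p[1]+s*q[0]+c*q[1],q[2]])
f=lambda p:np.concatenate([proj(d,w(p,q))-u for q,u in zip(P,U)])
r=least_squares(f,[509,-210,.76]);print(r.x,np.degrees(r.x[2]),f(r.x).round(1)); print("pinch",w(r.x,(0,15,0)))
st=ctrl.read_state();print(st["eef_pos"],st["tool_rot"],np.degrees(st["tool_rot"]))
```

```text
[ 510.29376419 -208.50842706    0.75342219] 43.16791192848079 [-0.1 -1.4  0.1  0.8 -0.1  0.2]
pinch [ 500.03168301 -197.56814873    0.        ]
[ 498.42690252 -198.24151403  110.38749203] [-1.57186067  0.00244419 -0.81185997] [-90.06098213   0.14004174 -46.51615002]
```

```bash
python3 -m inch '[0.6,0,4,0.1,0,0,0, 0.6,0,8,0.1,0,0,0, 0.6,0,10,0.1,0,0,0, 0.6,0,10.5,0.1,0,0,0, 0.6,0,10.5,0.1,0,0,0, 0.6,0,10.5,0.1,0,0,0]'
python3 - <<'E'
from h import *
st=ctrl.read_state();print(st["eef_pos"],st["tool_rot"],st["force"])
d=imaging.get_image("wrist"); cv2.imwrite("pics/w2.png",d["img"][:,:,::-1])
E
```

```text
clock: 2.5
eef_pos: [501.5, -198.3, 8.2]
tool_rot: [-1.569, -0.003, -0.812]
force: [0.0, 0.8, 0.6]
width: 51.2
[ 501.51136728 -198.30870879    8.18861136] [-1.5690757  -0.00310274 -0.81211213] [0.03427797 0.83012308 0.57315405]
```

View pics/w2.png

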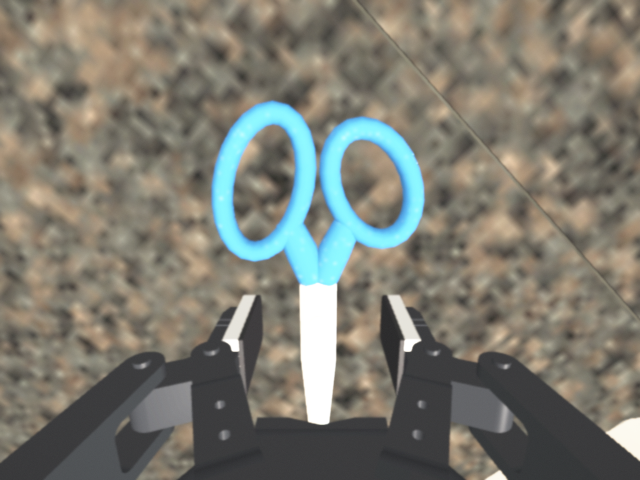

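```bash
python3 -m inch '[0.6,0,0.3,0,0,0,0, 0.6,0,0.3,0,0,0,0, 0.6,0,0.3,0,0,0,0]'; python3 -m inch '[0.1,0,0,0,0,0,0,0.1,0,0,0,0,0,0,0,0,0,0,0,0,0,0,0,0,0,0,0,0,0,0,0,0,0,0,0]'
```

```text
clock: 2.85
eef_pos: [500.0, -198.0, 3.7]
tool_rot: [-1.571, -0.0, -0.812]
force: [-0.2, -0.1, 0.5]
width: 51.5
clock: 3.35
eef_pos: [499.9, -197.9, 3.4]
tool_rot: [-1.571, -0.0, -0.812]
force: [-0.2, -0.5, 1.0]
width: 12.2
```

```bash
python3 -m inch '[0,0,0,0,0,0,0,0,0,0,0,0,0,0,0,0,0,0,0,0,0]'
python3 - <<'E'
from h import *
d=imaging.get_image("wrist"); cv2.imwrite("pics/w3.png",d["img"][:,:,::-1])
E
```

```text
clock: 3.65
eef_pos: [499.9, -197.9, 3.4]
tool_rot: [-1.571, -0.0, -0.812]
force: [-0.5, -0.2, 1.7]
width: 12.1
```

View pics/w3.png

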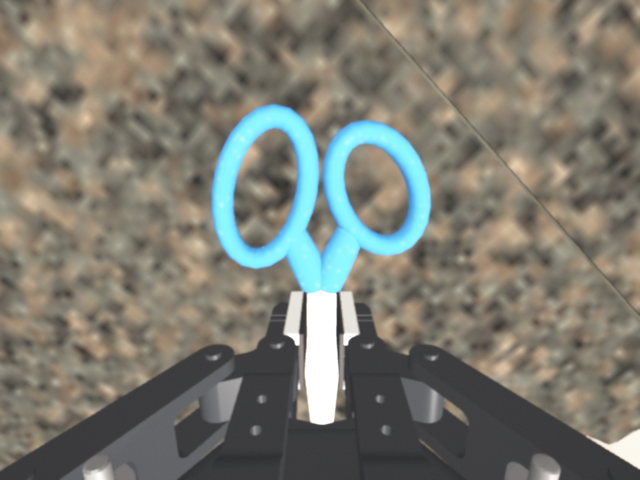

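```bash
python3 -m inch '[0,0,-1,0,0,0,0,0,0,-3,0,0,0,0,0,0,-7,0,0,0,0,0,0,-11,0,0,0,0,0,0,-12,0,0,0,0,0,0,-12,0,0,0,0,0,0,-12,0,0,0,0]'
python3 - <<'E'
from h import *
d=imaging.get_image("wrist"); cv2.imwrite("pics/w4.png",d["img"][:,:,::-1])
print(ctrl.read_state())
E
```

```text
clock: 4.4
eef_pos: [498.9, -197.9, 122.6]
tool_rot: [-1.572, 0.001, -0.812]
force: [-0.3, -0.4, -2.4]
width: 12.3
{'clock': 4.45, 'qpos': array([ 0.62559041,  0.65890885, -0.45782468,  1.92632717,  0.45567189,
        0.66236755,  0.64339138]), 'qd': array([-0.00562534,  0.01295154,  0.0025369 ,  0.00179411, -0.00238775,
        0.0010458 ,  0.00126126]), 'tau': array([ 7.51457037e-02, -5.09146357e+01, -5.47113150e+00, -1.32026920e+01,
       -7.08146836e-03, -1.30569490e-03, -3.13025039e-04]), 'eef_pos': array([ 498.62304775, -197.72179814,  122.06439419]), 'tool_rot': array([-1.57223123,  0.00226053, -0.81198104]), 'force': array([ 0.04419999, -0.15211772, -1.59746962]), 'torque': array([-0.00256802,  0.01214551, -0.02179894]), 'width': 12.500384429385432}
```

View pics/w4.png

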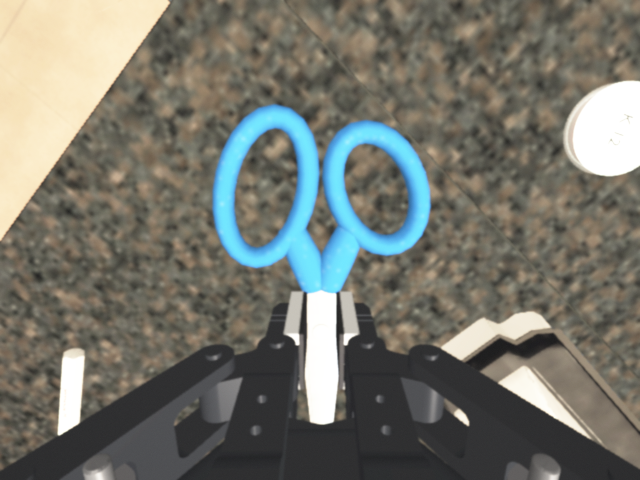

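The scissors are held firmly with no slip. Next I'll go to a viewing pose beside the tray.

```bash
python3 -m inch '[0,-22.5,-2.8,29.8,0,43.5,0,0,-22.5,-2.8,29.8,0,43.5,0,0,-22.5,-2.8,29.8,0,43.5,0,0,-22.5,-2.8,29.8,0,43.5,0,0,-22.5,-2.8,29.8,0,43.5,0,0,-22.5,-2.8,29.8,0,43.5,0,0,-22.5,-2.8,29.8,0,43.5,0,0,-22.5,-2.8,29.8,0,43.5,0,0,-22.5,-2.8,29.8,0,43.5,0,0,-22.5,-2.8,29.8,0,43.5,0,0,-22.5,-2.8,29.8,0,43.5,0,0,-22.5,-2.8,29.8,0,43.5,0]'
python3 - <<'E'
from h import *
import pickle
imaging.get_image("wrist")
d=imaging.get_image("wrist"); pickle.dump(d,open("w5.pkl","wb")); cv2.imwrite("pics/w5.png",d["img"][:,:,::-1])
print(ctrl.read_state())
E
```

```text
clock: 5.65
eef_pos: [561.0, 168.2, 150.6]
tool_rot: [-1.572, -0.002, -1.574]
force: [0.8, -0.2, -1.6]
width: 12.1
{'clock': 5.75, 'qpos': array([-0.20549333,  0.64173189, -0.21197454,  1.77510512,  0.18757531,
        0.74519526, -0.51731477]), 'qd': array([-0.00493298, -0.00283174, -0.00694399, -0.00344688, -0.00038196,
        0.00108459,  0.00084258]), 'tau': array([-8.83265468e-02, -5.31454432e+01, -2.18701355e+00, -1.55501300e+01,
       -7.28158411e-03, -2.57437212e-03,  9.54539755e-04]), 'eef_pos': array([561.2328904 , 168.90145959, 151.06124993]), 'tool_rot': array([-1.57134844e+00, -7.80227788e-04, -1.57319443e+00]), 'force': array([-0.23319531,  0.17159409, -1.04471679]), 'torque': array([-0.03261764, -0.04701853,  0.01988193]), 'width': 12.034528953847715}
```

View pics/w5.png

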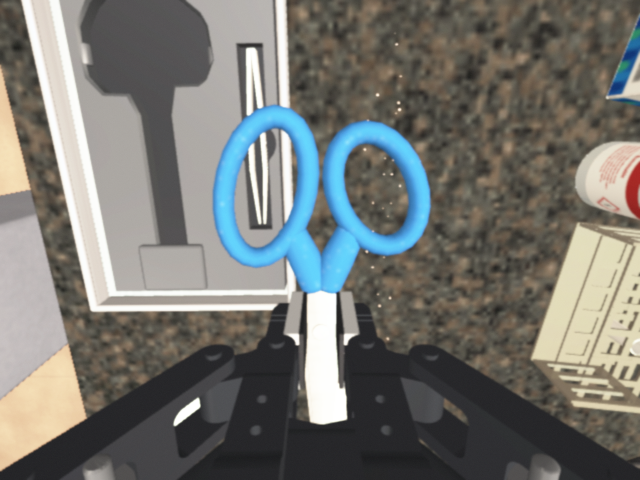

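The pocket is in clear view: channel from (160,90) to (172,245), guard at about (173,267). I'll enlarge it.

Run:
```python
from h import *
import pickle
d=pickle.load(open("w5.pkl","rb"))
crop(d,60,0,230,130,4,"w5a.png"); crop(d,80,190,240,320,5,"w5b.png")
```

```text
(no output)
```

View pics/w5a.png

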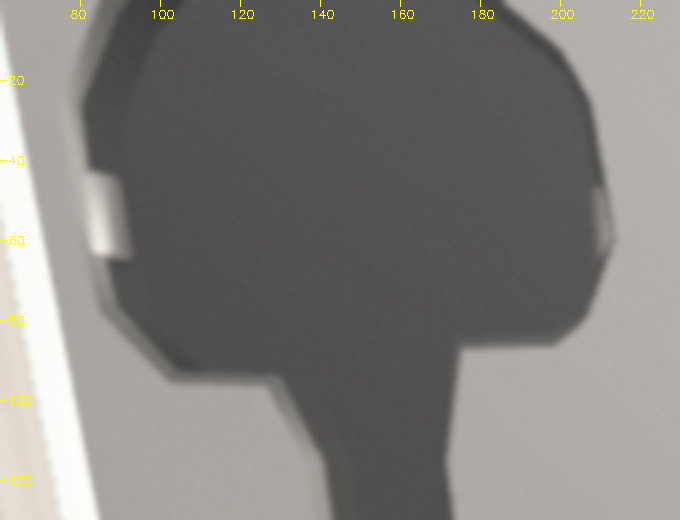

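View pics/w5b.png

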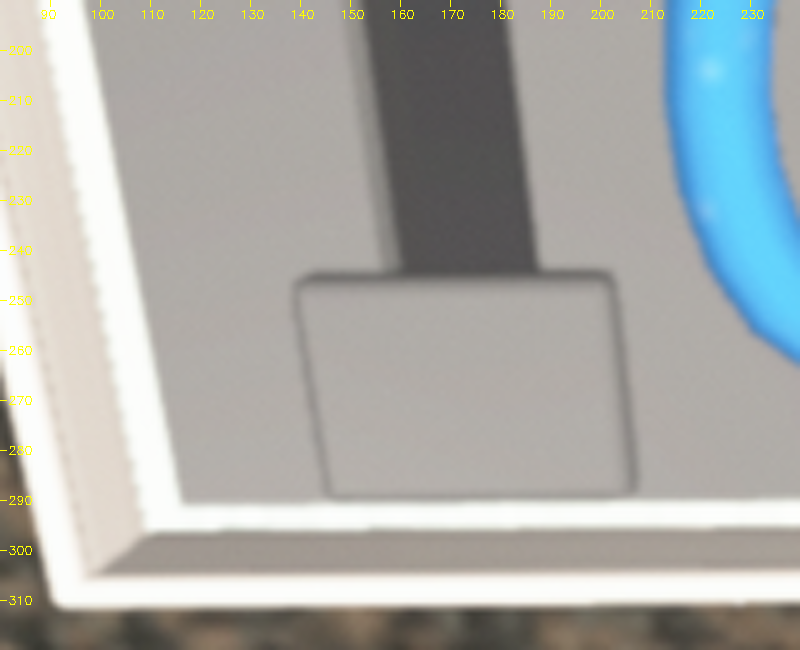

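Run:
```python
from h import *
import pickle
d=pickle.load(open("w5.pkl","rb"))
g=lambda u,v,z:pix2w(d,u,v,z)[:2].round(1)
print("channel mouth L/R z22.5 at v=200, 240",g(150.5,200,22.5),g(181.5,200,22.5),g(155.8,240,22.5),g(187.3,240,22.5))
print("guard top z29 corners",g(139,245,29),g(201.5,244,29),g(206.5,289,29),g(146,289,29))
print("loop pocket lower-edge: L shoulder y", g(115,95,22.5),g(190,86,22.5))
print("nibs z17 L/R",g(88,53,17),g(211,55,17),"mouth x at nib",g(81,50,22.5),g(213,58,22.5))
print("tray corner rim outer z27",g(91,311,27),g(283,306,27))
```

```text
channel mouth L/R z22.5 at v=200, 240 [431.6 193.6] [455.2 193.6] [431.2 161.8] [456.1 161.7]
guard top z29 corners [420.8 159.7] [469.2 160.5] [469.4 122.5] [420.8 122.6]
loop pocket lower-edge: L shoulder y [417.4 267.9] [470.6 273.6]
nibs z17 L/R [400.4 295.4] [485.5 293.9] mouth x at nib [399.3 296.2] [488.2 291.1]
tray corner rim outer z27 [371.3 101.9] [530.1 106.3]
```

Pocket origin from the wrist view is about (444, 236); guard, nib and channel features agree to about 1 mm. I'll move above it and tilt 9.5° tip-down.

```bash
python3 -m inch '[0,-4,1,-4,0,0,3,0,-8,2,-8,0,0,6,0,-11.4,3,-11.7,0,0,9.5,0,-11.4,5,-11.7,0,0,9.5,0,-11.4,7.5,-11.7,0,0,9.5,0,-11.4,8.6,-11.7,0,0,9.5,0,-11.4,8.6,-11.7,0,0,9.5,0,-11.4,8.6,-11.7,0,0,9.5,0,-11.4,8.6,-11.7,0,0,9.5]'
python3 - <<'E'
from h import *
import pickle
imaging.get_image("side")
d=imaging.get_image("side"); pickle.dump(d,open("s6.pkl","wb")); crop(d,170,200,380,400,3,"s6.png")
d=imaging.get_image("wrist"); pickle.dump(d,open("w6.pkl","wb")); cv2.imwrite("pics/w6.png",d["img"][:,:,::-1])
s=ctrl.read_state();print(s["eef_pos"],np.degrees(s["tool_rot"]),s["force"])
E
```

```text
clock: 6.65
eef_pos: [445.5, 284.5, 66.3]
tool_rot: [-1.569, 0.167, -1.572]
force: [-0.7, 0.6, -0.8]
width: 12.3
[445.02299555 284.57462447  66.15878535] [-89.91212725   9.54041962 -90.03587916] [-0.04396949 -1.17340933 -1.53874446]
```

View pics/s6.png

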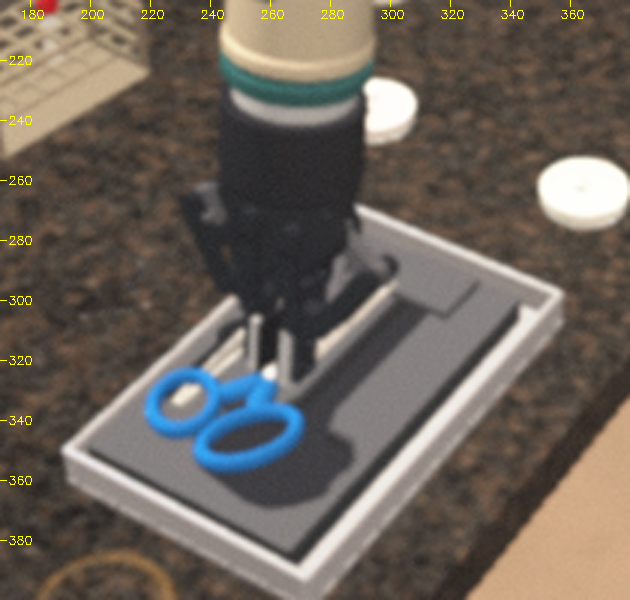

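View pics/w6.png

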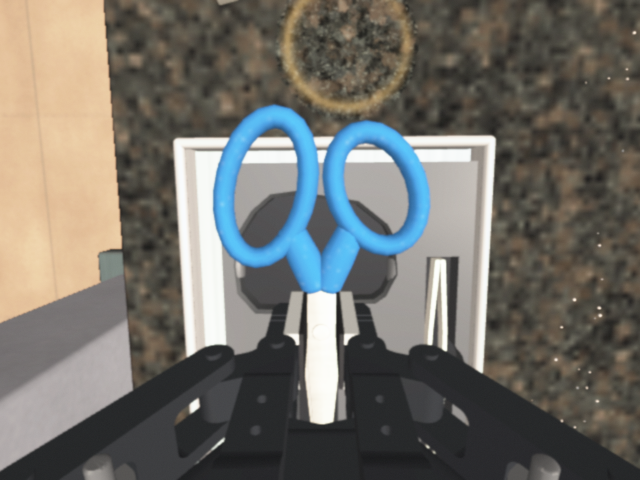

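Wrist view: the pocket's edges, at about 235 and 397 on row 260, sit slightly left of the scissors' axis at column 322. I'll work out the world x.

Run:
```python
from h import *
import pickle
d=pickle.load(open("w6.pkl","rb"));s=pickle.load(open("s6.pkl","rb"))
crop(d,220,180,420,320,4,"w6a.png"); crop(s,240,240,340,340,6,"s6a.png")
for v in(260,):print([pix2w(d,u,v,22.5)[:2].round(1) for u in (235,397)])
print(pix2w(d,322,424,60)[:2])
th=np.radians(9.54);T=np.array([445.,284.6,66.2]);tip=T+np.array([0,-114.6*np.cos(th)+.6*np.sin(th),-114.6*np.sin(th)-.6*np.cos(th)]);print(tip,proj(s,tip+[0,0,1.8]))
```

```text
[array([397.9, 298.6]), array([487.9, 298.6])]
[446.07636173 225.68616047]
[445.         171.68434406  46.61493824] [301.66438907 294.12228939]
```

View pics/w6a.png

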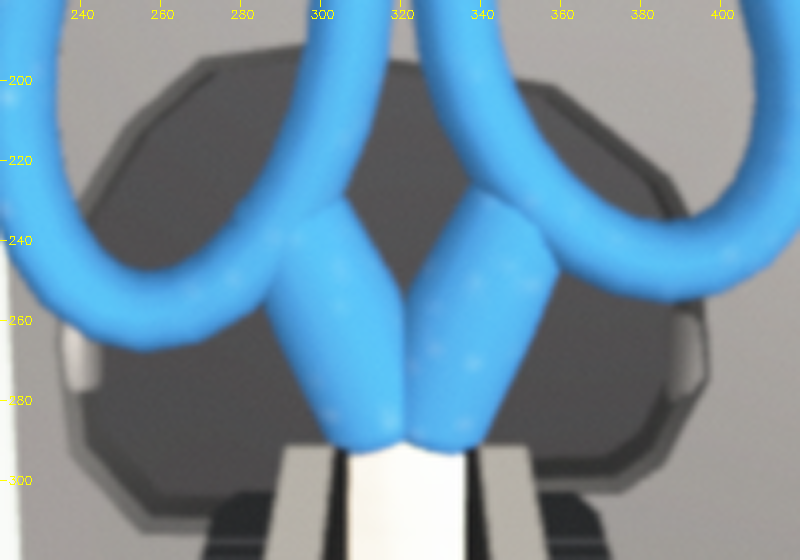

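View pics/s6a.png

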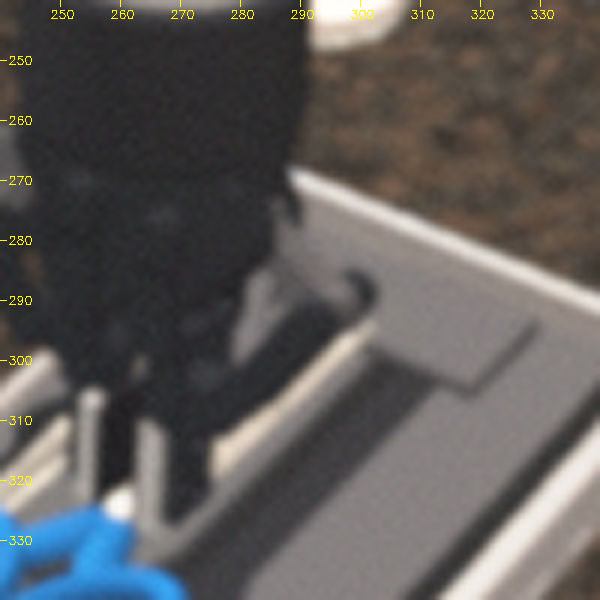

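```bash
python3 -m inch '[0,0.3,1.2,-0.17,0,0,0,0,0.5,2.2,-0.17,0,0,0,0,0.5,2.2,-0.17,0,0,0,0,0.6,2.7,-0.17,0,0,0,0,0.69,3.0,-0.17,0,0,0,0,0.69,3.2,-0.17,0,0,0,0,0.69,3.2,-0.17,0,0,0]'; python3 -m inch '[0,0,0,0,0,0,0,0,0,0,0,0,0,0]'
python3 - <<'E'
from h import *
d=imaging.get_image("side"); crop(d,200,240,360,390,5,"s7.png")
s=ctrl.read_state();print(s["eef_pos"],np.degrees(s["tool_rot"]),s["force"])
E
```

```text
clock: 7.5
eef_pos: [442.7, 283.1, 32.5]
tool_rot: [-1.571, 0.166, -1.571]
force: [-0.5, -0.3, -0.4]
width: 12.6
clock: 7.7
eef_pos: [442.8, 283.1, 32.8]
tool_rot: [-1.57, 0.166, -1.571]
force: [0.6, -0.2, -0.9]
width: 12.5
[442.77634024 283.0939694   32.8259678 ] [-89.97216636   9.50865204 -90.01532975] [ 0.29179178  0.34569648 -0.8496652 ]
```

View pics/s7.png

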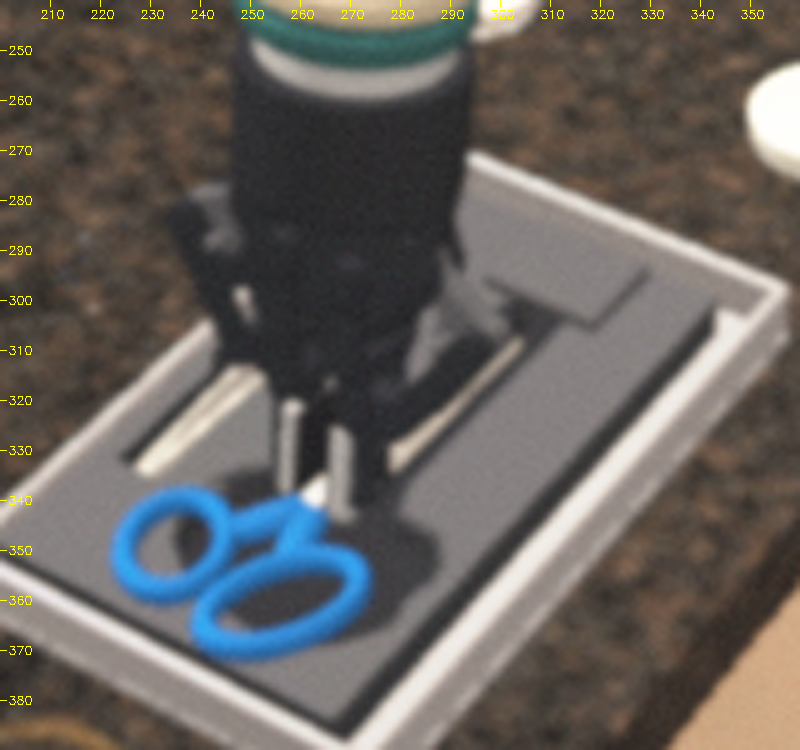

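Tip is in the channel at z≈13 with no contact force. I'll slide it under the guard, 26 mm first.

```bash
python3 -m inch '[0,0.3,0.08,0,0,0,0,0,0.7,0.01,0,0,0,0,0,1.1,-0.05,0,0,0,0,0,1.5,-0.12,0,0,0,0,0,1.9,-0.19,0,0,0,0,0,2.3,-0.25,0,0,0,0,0,2.6,-0.3,0,0,0,0,0,2.6,-0.3,0,0,0,0]'
python3 - <<'E'
from h import *
s=ctrl.read_state();print(s["eef_pos"],np.degrees(s["tool_rot"]),s["force"],s["torque"],s["width"])
E
```

```text
clock: 8.55
eef_pos: [442.6, 256.1, 31.2]
tool_rot: [-1.571, 0.165, -1.572]
force: [-0.3, -0.5, -1.3]
width: 12.1
[442.64364394 256.11181818  31.22656139] [-90.01314808   9.4768379  -90.0646189 ] [-0.31103761 -0.46875757 -1.2951829 ] [-0.23634343  0.01163901 -0.00408754] 12.135015145458482
```

```bash
python3 -m inch '[0,0.2,-0.03,0,0,0,0,0,0.4,-0.07,0,0,0,0,0,0.5,-0.08,0,0,0,0,0,0.5,-0.08,0,0,0,0]'; python3 -m inch '[0,0.1,-0.02,0,0,0,0,0,0.1,-0.02,0,0,0,0]';  python3 -m inch '[0,0.1,-0.02,0,0,0,0,0,0.1,-0.02,0,0,0,0]'
```

```text
clock: 8.95
eef_pos: [442.6, 251.6, 31.2]
tool_rot: [-1.571, 0.166, -1.571]
force: [-0.5, -0.4, -1.9]
width: 12.1
clock: 9.15
eef_pos: [442.6, 250.7, 31.3]
tool_rot: [-1.571, 0.166, -1.571]
force: [0.4, -0.1, -1.6]
width: 12.3
clock: 9.35
eef_pos: [442.5, 249.6, 31.3]
tool_rot: [-1.571, 0.166, -1.571]
force: [0.3, 0.7, -0.5]
width: 12.1
```

```bash
python3 -m inch '[0,0.1,-0.02,0,0,0,0,0,0.1,-0.02,0,0,0,0]';  python3 -m inch '[0,0.1,-0.02,0,0,0,0,0,0.1,-0.02,0,0,0,0]'
```

```text
clock: 9.55
eef_pos: [442.6, 248.5, 31.3]
tool_rot: [-1.571, 0.166, -1.571]
force: [-0.1, -0.6, -0.1]
width: 11.9
clock: 9.75
eef_pos: [442.6, 247.5, 31.4]
tool_rot: [-1.571, 0.166, -1.571]
force: [0.4, -0.5, -0.5]
width: 12.2
```

```bash
python3 -m inch '[0,0.1,-0.02,0,0,0,0,0,0.1,-0.02,0,0,0,0]';  python3 -m inch '[0,0.1,-0.02,0,0,0,0,0,0.1,-0.02,0,0,0,0]'
python3 - <<'E'
from h import *
import pickle
d=imaging.get_image("wrist"); cv2.imwrite("pics/w8.png",d["img"][:,:,::-1]); pickle.dump(d,open("w8.pkl","wb"))
d=imaging.get_image("side"); crop(d,200,240,360,390,5,"s8.png")
s=ctrl.read_state();print(s["eef_pos"],np.degrees(s["tool_rot"]),s["force"],s["torque"],s["width"])
E
```

```text
clock: 9.95
eef_pos: [442.7, 247.2, 31.6]
tool_rot: [-1.57, 0.167, -1.571]
force: [-0.6, 0.8, -0.8]
width: 12.4
clock: 10.15
eef_pos: [442.8, 247.0, 31.8]
tool_rot: [-1.57, 0.168, -1.57]
force: [-0.9, 4.5, 0.1]
width: 12.3
[442.84070001 247.03877145  31.77409097] [-89.9396198    9.62372488 -89.96090228] [-0.14756593  5.12104312  0.57326015] [0.86980814 0.08492295 0.03944458] 12.038298217654264
```

View pics/w8.png

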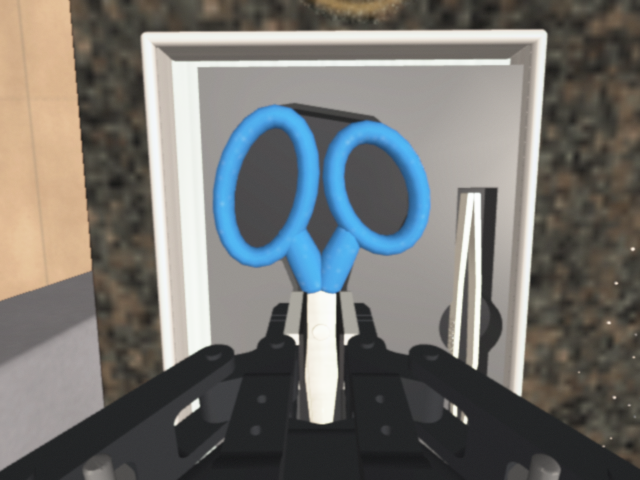

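View pics/s8.png

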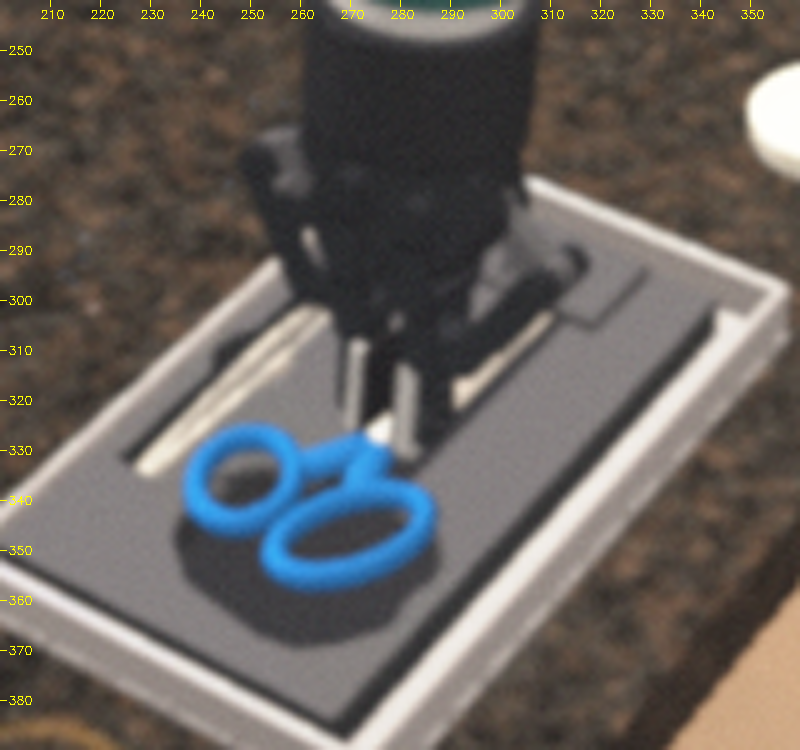

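The tip met the channel end: 5 N along +y at TCP y≈247.2, which puts the home origin at y≈235.3, consistent with vision. I'll back off about 1.4 mm, then lower the loops about the tip to a tilt of about 6.5°.

```bash
python3 -m inch '[0,-0.2,0.03,0,0,0,0,0,-0.25,0.2,0,0,0,-0.7,0,-0.27,0.35,0,0,0,-1.5,0,-0.29,0.5,0,0,0,-2.3,0,-0.3,0.62,0,0,0,-3,0,-0.3,0.62,0,0,0,-3,0,-0.3,0.62,0,0,0,-3]'
python3 - <<'E'
from h import *
import pickle
d=imaging.get_image("wrist"); cv2.imwrite("pics/w9.png",d["img"][:,:,::-1]); pickle.dump(d,open("w9.pkl","wb"))
s=ctrl.read_state();print(s["eef_pos"],np.degrees(s["tool_rot"]),s["force"],s["torque"],s["width"])
E
```

```text
clock: 10.95
eef_pos: [442.4, 249.5, 25.7]
tool_rot: [-1.571, 0.113, -1.571]
force: [1.0, -0.2, -0.7]
width: 12.0
[442.43401261 249.3820423   25.73872992] [-90.01374769   6.46766    -90.01652254] [ 0.32064267  0.22192132 -1.32472823] [-0.17105339  0.01998153  0.06046707] 11.995951194556072
```

View pics/w9.png

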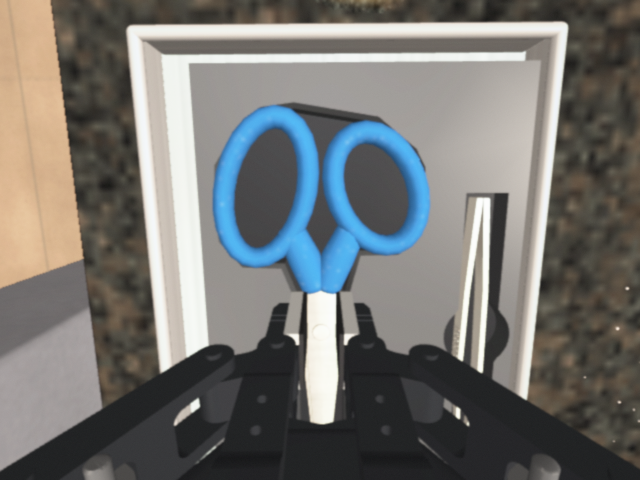

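The loops lie over the cut-out, evenly framed. Releasing.

```bash
python3 -m inch '[0.35,0,0,0,0,0,0,0.35,0,0,0,0,0,0,0.35,0,0,0,0,0,0,0.35,0,0,0,0,0,0]'; python3 -m inch '[0.35,0,-3,0,0,0,0,0.35,0,-6,0,0,0,0,0.35,0,-9,0,0,0,0,0.35,0,-9,0,0,0,0]'
python3 - <<'E'
from h import *
import pickle
d=imaging.get_image("wrist"); cv2.imwrite("pics/w10.png",d["img"][:,:,::-1]); pickle.dump(d,open("w10.pkl","wb"))
d=imaging.get_image("side"); crop(d,200,240,360,390,5,"s10.png")
s=ctrl.read_state();print(s["eef_pos"],np.degrees(s["tool_rot"]),s["force"],s["torque"],s["width"])
E
```

```text
clock: 11.4
eef_pos: [442.7, 249.6, 25.9]
tool_rot: [-1.571, 0.114, -1.571]
force: [-0.0, -1.1, 0.5]
width: 29.8
clock: 11.8
eef_pos: [444.7, 240.2, 118.4]
tool_rot: [-1.565, 0.116, -1.571]
force: [0.5, 0.7, 0.5]
width: 29.6
[443.06299001 239.22977742 115.71370885] [-89.91864602   6.52152364 -90.05373377] [-0.53820371  0.77419151 -0.7515104 ] [-0.09001205  0.02938644  0.01639574] 30.074488237606648
```

View pics/w10.png

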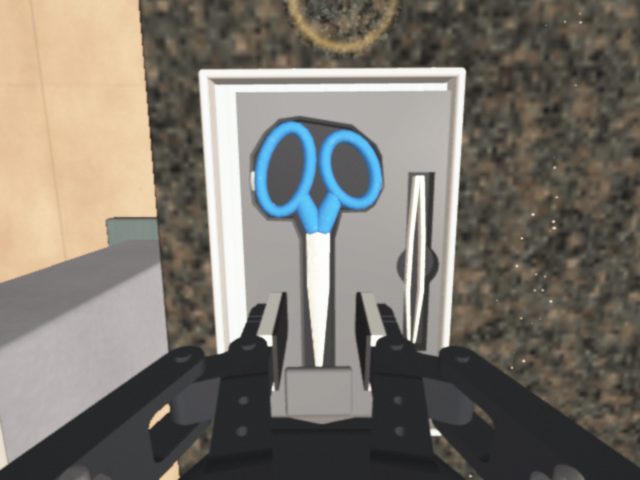

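View pics/s10.png

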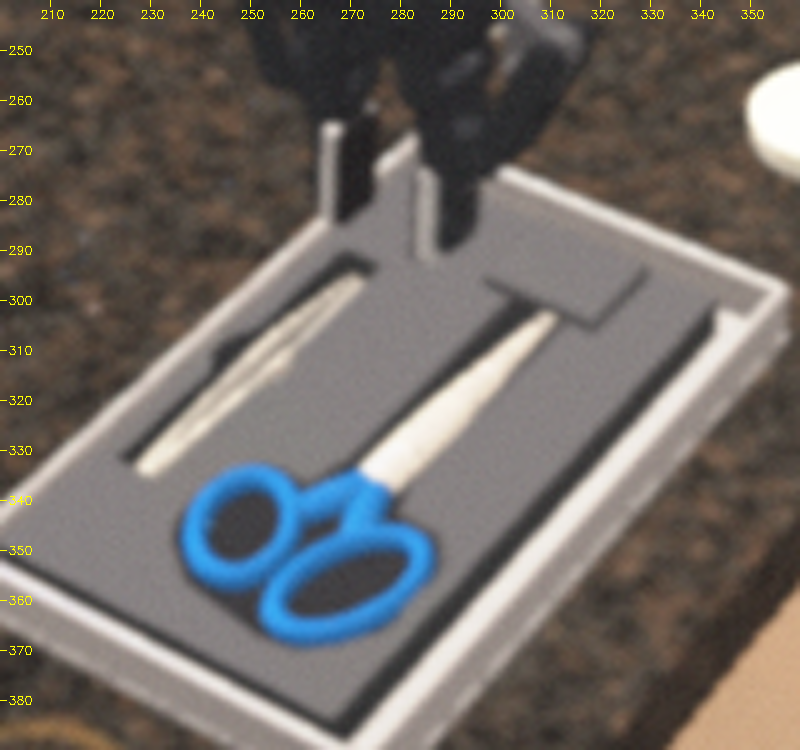

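The scissors rest in the cut-out with the points under the guard (guard edge at row 368). A closer look at the alignment follows.

Run:
```python
from h import *
import pickle
d=pickle.load(open("w10.pkl","rb")); crop(d,235,105,405,235,4,"w10a.png")
for z in (9.4+17,18.9): print([pix2w(d,u,v,z)[:2].round(1) for u,v in ((285.5,170),(352,168),(320,360))])
```

```text
[array([422.1, 301.7]), array([466., 303.]), array([444.8, 165.6])]
[array([421.4, 301.8]), array([466.7, 303.1]), array([444.8, 161.5])]
```

View pics/w10a.png

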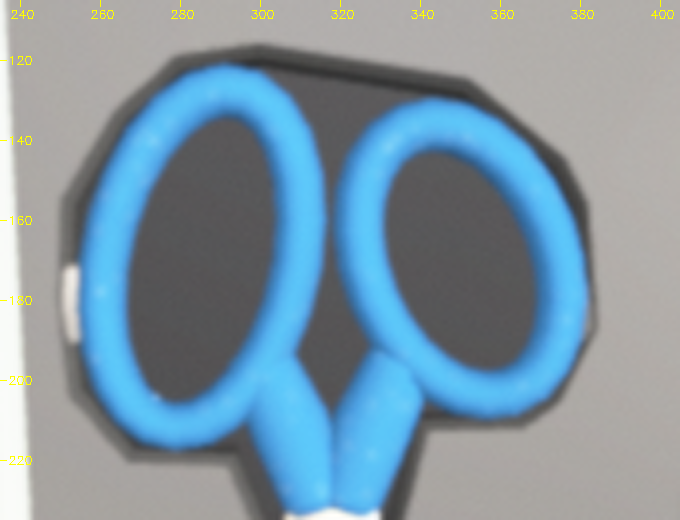

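```bash
python3 -m inch '[0.35,-3,1,0,0,0,-3,0.35,-5.46,2.5,0,0,0,-6.5,0.35,-5.46,5,0,0,0,-6.5,0.35,-5.46,6.23,0,0,0,-6.5,0.35,-5.46,6.23,0,0,0,-6.5,0.35,-5.46,6.23,0,0,0,-6.5,0.35,-5.46,6.23,0,0,0,-6.5]'
python3 - <<'E'
from h import *
s=ctrl.read_state();print(s["eef_pos"],np.degrees(s["tool_rot"]),s["force"],s["torque"],s["width"])
E
```

```text
clock: 12.6
eef_pos: [443.2, 299.8, 60.0]
tool_rot: [-1.57, -0.0, -1.573]
force: [0.2, 0.6, -0.4]
width: 30.1
[443.20038682 299.76927081  60.02611376] [-8.99682284e+01 -6.72601944e-03 -9.01169900e+01] [ 0.19024358  0.60568905 -0.41478137] [-0.0137738   0.01877275  0.05092729] 30.128094239804536
```

```bash
python3 -m inch '[0.35,0,1.2,0,0,0,0,0.35,0,2.4,0,0,0,0,0.35,0,2.8,0,0,0,0,0.35,0,2.8,0,0,0,0]'; python3 -m inch '[0.35,0,0.2,0,0,0,0,0.35,0,0.4,0,0,0,0,0.35,0,0.4,0,0,0,0]'; python3 -m inch '[0.35,0,0.2,0,0,0,0,0.35,0,0.2,0,0,0,0]'
```

```text
clock: 13.0
eef_pos: [442.0, 300.2, 30.5]
tool_rot: [-1.572, -0.001, -1.571]
force: [-0.4, 0.4, -0.1]
width: 29.8
clock: 13.3
eef_pos: [442.6, 300.8, 27.5]
tool_rot: [-1.571, 0.0, -1.571]
force: [-1.1, -0.1, 0.7]
width: 29.8
clock: 13.5
eef_pos: [442.8, 301.2, 25.8]
tool_rot: [-1.57, 0.001, -1.571]
force: [-0.4, -0.3, 2.1]
width: 29.9
```

```bash
python3 -m inch '[0.35,0,0.1,0,0,0,0,0.35,0,0.2,0,0,0,0,0.35,0,0.2,0,0,0,0]'; python3 -m inch '[0.35,0,0.1,0,0,0,0,0.35,0,0.2,0,0,0,0,0.35,0,0.2,0,0,0,0]'
```

```text
clock: 13.8
eef_pos: [442.5, 301.2, 23.7]
tool_rot: [-1.571, 0.001, -1.571]
force: [-0.3, 0.4, 1.6]
width: 29.8
clock: 14.1
eef_pos: [442.6, 301.1, 21.5]
tool_rot: [-1.571, 0.0, -1.571]
force: [-0.9, 1.1, 1.9]
width: 29.8
```

```bash
python3 -m inch '[0.35,0,0.1,0,0,0,0,0.35,0,0.2,0,0,0,0,0.35,0,0.2,0,0,0,0]'
```

```text
clock: 14.4
eef_pos: [442.6, 300.5, 19.2]
tool_rot: [-1.571, -0.0, -1.571]
force: [0.3, 0.7, 1.4]
width: 30.0
```

```bash
python3 -m inch '[0.35,0,0.1,0,0,0,0,0.35,0,0.2,0,0,0,0,0.35,0,0.2,0,0,0,0]';python3 - <<'E'
from h import *
d=imaging.get_image("side"); crop(d,200,240,360,390,5,"s11.png")
d=imaging.get_image("wrist"); cv2.imwrite("pics/w11.png",d["img"][:,:,::-1])
E
```

```text
clock: 14.7
eef_pos: [442.6, 300.5, 18.4]
tool_rot: [-1.57, -0.001, -1.571]
force: [-2.8, -1.3, 14.8]
width: 30.0
```

View pics/s11.png

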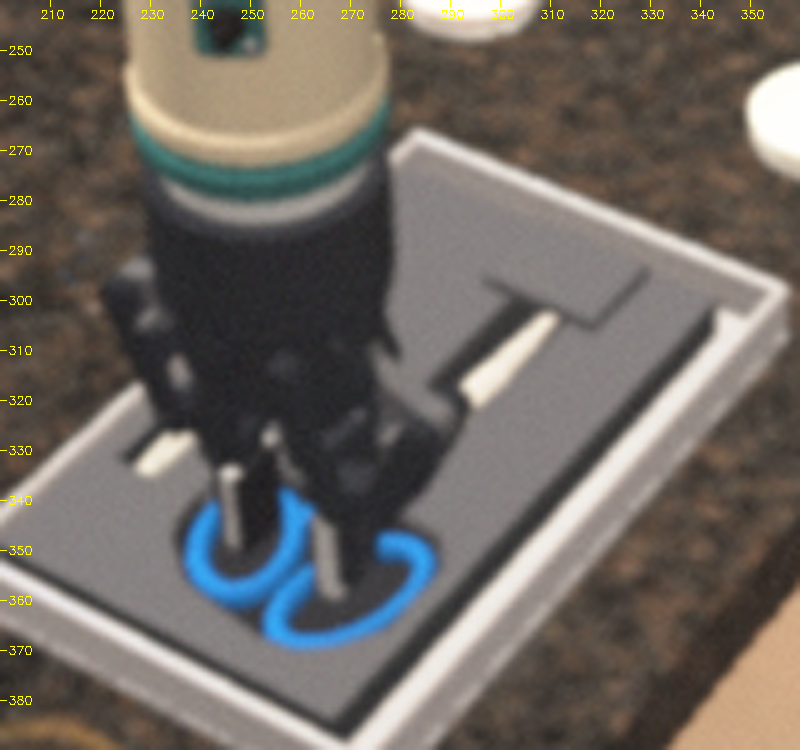

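View pics/w11.png

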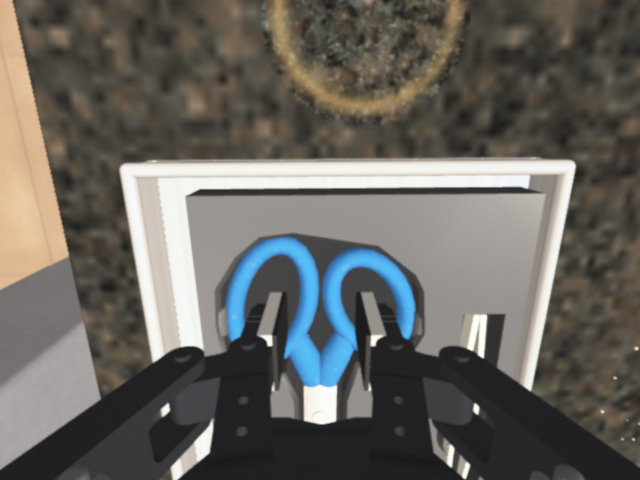

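The fingers now bear on the loops with 15 N. Pressing on in 0.5 mm steps.

```bash
python3 -m inch '[0.35,0,0.05,0,0,0,0,0.35,0,0.05,0,0,0,0]'; python3 -m inch '[0.35,0,0.05,0,0,0,0,0.35,0,0.05,0,0,0,0]'
```

```text
clock: 15.0
eef_pos: [442.5, 300.5, 18.4]
tool_rot: [-1.57, -0.001, -1.571]
force: [-3.1, -2.0, 17.7]
width: 30.2
clock: 15.2
eef_pos: [442.6, 300.5, 18.4]
tool_rot: [-1.57, -0.001, -1.571]
force: [-4.2, -2.4, 22.6]
width: 29.8
```

```bash
python3 -m inch '[0.35,0,0.05,0,0,0,0,0.35,0,0.05,0,0,0,0,0.35,0,0.05,0,0,0,0]'; python3 -m inch '[0.35,0,-2,0,0,0,0,0.35,0,-5,0,0,0,0,0.35,5,-9,0,0,0,0,0.35,8,-9,0,0,0,0,0.35,8,-9,0,0,0,0,0.35,8,-9,0,0,0,0]'
python3 - <<'E'
from h import *
import pickle
d=imaging.get_image("wrist"); pickle.dump(d,open("w12.pkl","wb")); cv2.imwrite("pics/w12.png",d["img"][:,:,::-1])
d=imaging.get_image("side"); crop(d,200,240,360,390,5,"s12.png")
s=ctrl.read_state();print(s["eef_pos"],np.degrees(s["tool_rot"]),s["force"])
E
```

```text
clock: 15.5
eef_pos: [442.6, 300.5, 18.3]
tool_rot: [-1.569, -0.001, -1.571]
force: [-5.1, -2.5, 26.6]
width: 30.0
clock: 16.1
eef_pos: [442.9, 219.0, 106.0]
tool_rot: [-1.571, -0.001, -1.574]
force: [-0.2, 0.2, 0.1]
width: 30.0
[442.45254223 221.3471099  105.67086398] [-9.00252510e+01  2.39213594e-02 -8.99949526e+01] [-0.00330036  0.4776779  -0.10202546]
```

View pics/w12.png

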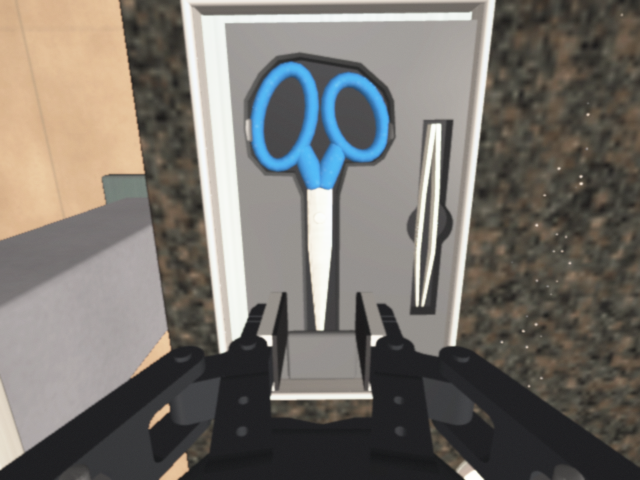

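View pics/s12.png

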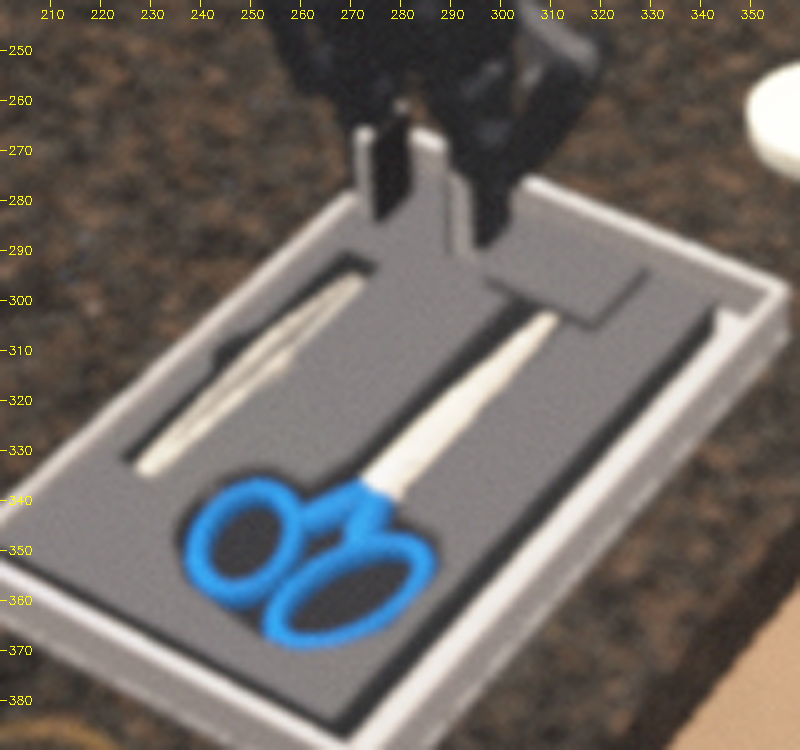

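The loops dropped (side view small-loop top went from row 333 to 336) and the wrist view shows both nibs. I'll check the height from the images, then take a second touch with the jaws shut, where the TCP is the true contact height.

Run:
```python
from h import *
import pickle
d=pickle.load(open("w12.pkl","rb")); crop(d,235,40,405,200,4,"w12a.png"); crop(d,240,270,400,400,5,"w12b.png")
```

```text
(no output)
```

View pics/w12a.png

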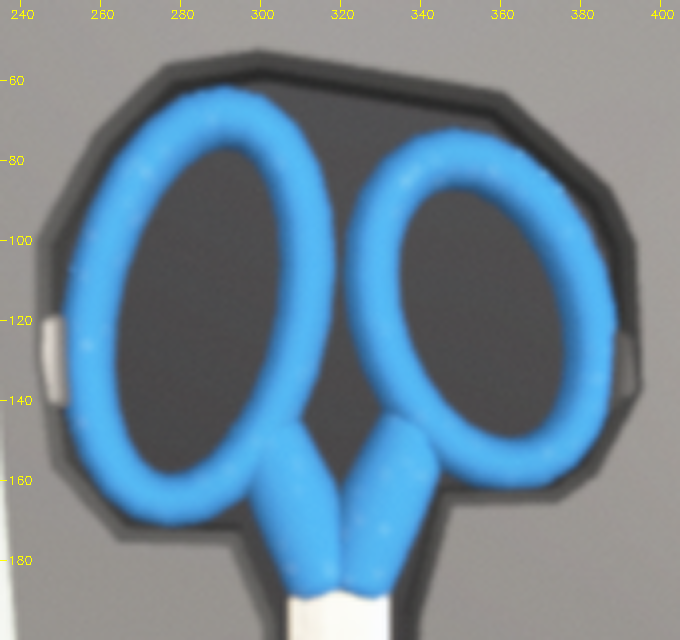

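```bash
python3 -m inch '[0,-5,2,0,0,0,0,0,-8,4,0,0,0,0,0,-8,6,0,0,0,0,0,-8,7.5,0,0,0,0,0,-8,7.8,0,0,0,0,0,-8,7.8,0,0,0,0,0,-8,7.8,0,0,0,0]'; python3 -m inch '[0,0,0.2,0,0,0,0,0,0,0.4,0,0,0,0,0,0,0.4,0,0,0,0]'
```

```text
clock: 16.9
eef_pos: [442.7, 301.4, 28.4]
tool_rot: [-1.57, 0.001, -1.571]
force: [-1.4, -0.4, -0.2]
width: 0.1
clock: 17.2
eef_pos: [442.8, 300.6, 24.2]
tool_rot: [-1.57, 0.0, -1.571]
force: [0.3, -0.4, -0.5]
width: -0.1
```

```bash
python3 -m inch '[0,0,0.2,0,0,0,0,0,0,0.3,0,0,0,0,0,0,0.3,0,0,0,0]'; python3 -m inch '[0,0,0.1,0,0,0,0,0,0,0.1,0,0,0,0]'; python3 -m inch '[0,0,0.1,0,0,0,0,0,0,0.1,0,0,0,0]'; python3 -m inch '[0,0,0.1,0,0,0,0,0,0,0.1,0,0,0,0]'
```

```text
clock: 17.5
eef_pos: [442.5, 300.7, 20.9]
tool_rot: [-1.571, -0.0, -1.571]
force: [-0.4, -0.2, -0.4]
width: 0.1
clock: 17.7
eef_pos: [442.6, 300.7, 19.9]
tool_rot: [-1.571, -0.0, -1.571]
force: [-0.5, -0.7, -1.2]
width: 0.3
clock: 17.9
eef_pos: [442.6, 300.8, 19.0]
tool_rot: [-1.571, 0.0, -1.571]
force: [-0.7, -0.1, 0.5]
width: -0.2
clock: 18.1
eef_pos: [442.7, 300.9, 18.9]
tool_rot: [-1.57, -0.0, -1.571]
force: [-2.1, -0.5, 8.1]
width: 0.0
```

Contact at z=18.9 is exactly the loop-top height when home. One confirming press to about 25 N, then retract.

```bash
python3 -m inch '[0,0,0.1,0,0,0,0,0,0,0.1,0,0,0,0,0,0,0.1,0,0,0,0]'; python3 -m inch '[0,0,0.08,0,0,0,0,0,0,0.08,0,0,0,0,0,0,0.08,0,0,0,0]'; python3 -m inch '[0,0,-3,0,0,0,0,0,0,-7,0,0,0,0,0,5,-11,0,0,0,0,0,10,-14,0,0,0,0,0,14,-14,0,0,0,0,0,14,-14,0,0,0,0,0,14,-14,0,0,0,0]'
python3 - <<'E'
from h import *
d=imaging.get_image("wrist"); cv2.imwrite("pics/w13.png",d["img"][:,:,::-1])
d=imaging.get_image("top"); crop(d,155,190,345,300,4,"t13.png")
d=imaging.get_image("side"); crop(d,190,220,390,400,4,"s13.png")
s=ctrl.read_state();print(s["clock"],s["eef_pos"],s["force"])
E
```

```text
clock: 18.4
eef_pos: [442.7, 300.9, 18.7]
tool_rot: [-1.569, -0.0, -1.571]
force: [-2.4, -1.8, 17.2]
width: 0.2
clock: 18.7
eef_pos: [442.8, 300.9, 18.6]
tool_rot: [-1.569, -0.0, -1.571]
force: [-3.5, -2.9, 24.3]
width: -0.1
clock: 19.4
eef_pos: [442.9, 158.4, 156.5]
tool_rot: [-1.57, -0.001, -1.576]
force: [0.1, 0.9, -0.7]
width: -0.5
19.55 [442.53008873 162.6671558  156.04029551] [ 0.42537196  1.06581493 -0.03350829]
```

View pics/w13.png

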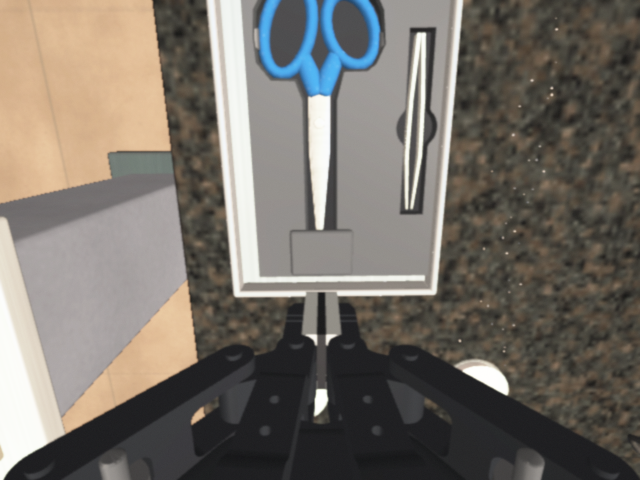

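View pics/s13.png

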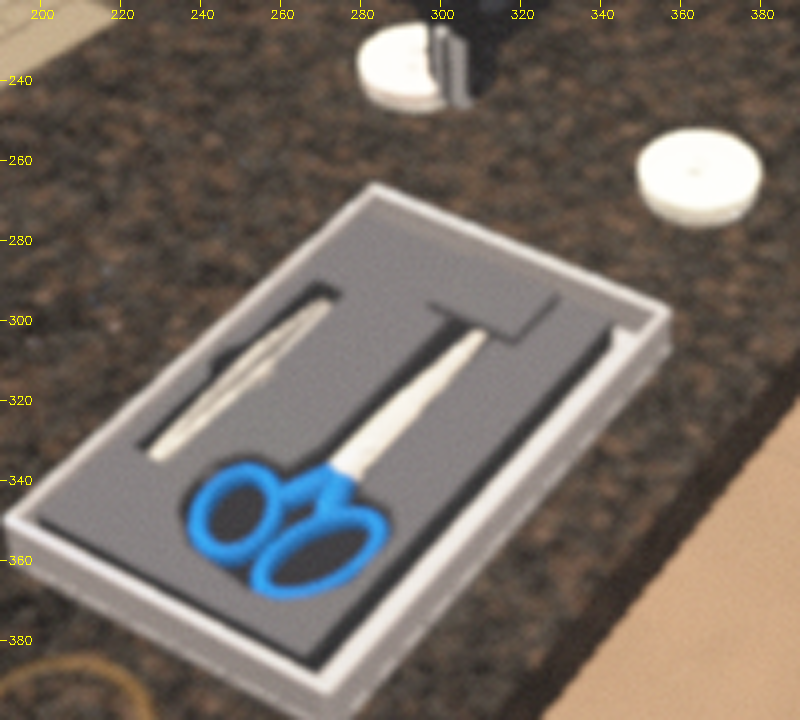

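The scissors lie flat in the cut-out with the points under the guard. Both dishes are in place and the arm is clear. Handing in.

```bash
python3 -c "
from cell import finish_job
print(finish_job())"
```

```text
the job is handed in; nothing more can be done
None
```

The scissors are in the cut-out, points under the tip guard and loops pressed down to the floor. I handed the job in at about 19.6 s; it reported no verdict.

**What I did:** I pinched the blades at y≈15 and slid the points under the guard at a 9.5° tip-down tilt until they touched the channel end (about 5 N). I then backed off about 1.5 mm, laid the loops onto the nibs and let go. I pressed the loops home with the jaws 30 mm apart (peak about 27 N), then again with them shut (24 N).

**Checks:**
- **Height:** with the jaws shut, the fingers met the loop tops at z = 18.9 mm. That is exactly where they should be when fully home (9.5 + 9.4).
- **Position:** the touch at the channel end put the home position at y≈235.3 mm. The pictures had given about 236 mm.
- **Last pictures:** the scissors lie flat, the points are under the guard, and both dishes look undisturbed. I judged the dishes by eye and did not measure them again.

**Did not fully agree:**
- I saw no distinct snap in the force readings. They stayed near 2 N down to z≈19 mm, then rose to 15 N and more. That the loops are seated rests on the height and the pictures.
- The camera estimates of the pocket's x differed by up to 2 mm, within the clearance.

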